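# Free the brake clamp plate from under the sprung flap

### The arm

A 7-joint arm with a two-finger parallel gripper is mounted at the origin on the work surface. World frame = base frame: x ahead of the robot, y to its left, z up, the work surface at z = 0. Lengths are in m, angles in rad, forces in N, time in s.
With the tool pointing down it reaches from about 0.4 to 0.85 m from the base axis. Payload 10.4 kg.
Tool frame: the origin (TCP) lies between the finger pads; the fingertips stand 19 mm ahead of it and the grasp point (between the pads) is the TCP; z points along the fingers, y is the direction in which the jaws open and shut (so a half turn about z gives the same grasp; the last joint's range is limited). The gripper opens to 85 mm and grips with 20 to 120 N. Pads are 22 mm wide; open, the fingers measure 114 mm over their backs; the gripper's body (76 mm by 85 mm) begins 54 mm behind the grasp point. The pads swing forward as they close: fully open they stand 13 mm farther back than shut.
Start: joints at [-1.286, 0.332, -0.065, 1.46, 0.022, 1.35, -0.088], TCP at [0.189, 0.596, 0.25] pointing down, gripper open.
Joint ranges: [-2.6, 2.6], [-0.5, 2.12], [-1.47, 1.34], [0.16, 2.42], [-1.27, 4.41], [0.06, 2.06], [-2.6, 2.6]. Speed limits (rad/s): [2.22, 2.22, 2.79, 2.79, 3.14, 3.14, 3.14].

### API

Orientations are given as a unit quaternion [x, y, z, w].
In Python, from workcell import manip gives the robot as it stands.
- The arm moves only by the shell command python3 -m jog 'ROWS' [FORCE]. ROWS is JSON, a list of rows, each an object with "offset": the shift along the tool's x, y, z as a fraction of full scale, a list of three; "rotation": the turn, a rotation vector about the tool's x, y, z as a fraction of full scale, a list of three; "fingers": the opening, from -1 (shut) to 1 (fully open), so that 0 is half open. A call has 1 to 8 rows; each row shifts and turns the commanded pose from where the row before left it, along the tool's axes as they then stand; what a row does not reach is not made up. Full scale, the value 1, is 0.15 m for a shift and 2 rad for a turn. A row lasts 1/8 s, in which the tool goes at most 62.5 mm and 10.7 degrees, less where a joint would pass 70% of its speed; a pose out of reach is approached as far as the arm can. A call with a number of a shift or a turn outside -1 to 1 is refused whole. A call with a gripper value outside its range is refused whole. The fingers move at their own pace and stop on an object; FORCE is the grip in N (left out, the last holds). Time passes only in rows, so rows that do not move let the fingers close. It gives the time, the measured TCP pose, the force and the opening at its end, in the units of the state.
- manip.get_obs(): the state, without advancing time (a new reading comes with each control period).
- manip.camera(name): name is "side" or "top"; returns the picture (480x640x3 uint8, red, green, blue); there is no depth.
- manip.camera_info(name): a dict with "mtx" (3x3 intrinsics, pixels), "xyz" and "rotation" of the camera in the world. Camera axes: x right, y down, z forward; pixel columns grow to the right and rows downward; lengths in m; the calibration is good to about 2 mm. A picture is of the moment at which its call begins. camera_info takes no time and is no camera call.
- manip.hand_in(): hands the job in, once; it reports no verdict.
Trained networks look in the newest picture that a camera, given by its name, has taken for a name from the list of things; names that differ only in an ending like _2 or _b are one class to them, and where a whole thing is asked for, a point or a joint stands for the part that bears it (a point fixed in the world has none). Each returns a list of dicts, best first, with "conf" (0 to 1); they miss things now and then, are a little off and sometimes report something else, mostly with a low value. They report only what shows in the picture. A call takes as long as a camera call.
- manip.recognise(camera, query): "bbox" ([left, top, right, bottom] in pixels, round what is visible of it).
The state is a dict: "clock": time; "joint_pos": joint angles; "joint_velocities": joint speeds; "tau": joint torques, N m; "position": TCP position; "ee_rot": TCP orientation; "ft_force": force on the tool from outside, world axes, zero at the start; "torque": the same for the moment, N m; "grip_width": opening from 0.0 (shut) to 1.0 (fully open).
Only numpy, scipy, OpenCV 4.12 (cv2) and the standard library are available. Lean on these libraries where they do the work, as an engineer would, in place of code of your own. Each camera call takes 0.05 s, during which the arm holds its last target. There are 200 camera calls.

### The job

Lift the steel flap of the brake jig by its turned-up lip and swing it right over so that it stays open by itself, then slide the clamp plate along its channel, without lifting it out, until it rests against the end stop at the open end. Push it gently home without ramming it against the stop, and leave the flap open and the other things on the trolley where they are.

Things in the scene. Friction and masses are not known exactly. Their poses are not given: they have to be found in the camera images.
- brake_jig: Fixed grey jig block, 81 (x) x 284 (y) x 45 mm high, origin at the centre of its underside on the table; its front face (x = -40 mm) looks sideways, to the robot's left. A channel is sunk in its top along y. The steel flap covers it from y = -26 to 132 mm; the rest is open above. Behind the open part (x 40 to 95, y -142 to -30 mm) is a deck 45 mm high carrying a nut and a bolt.
- channel (a point): Middle of the channel's floor, 31 mm above the table, at the jig's x = y = 0, axes as the jig's. The channel is 49 mm wide (x), 14 mm deep, and runs along y from a closed end wall at y = +130 mm to the end stop's face at y = -130 mm.
- end_stop: Fixed rigid steel bar across the -y end of the channel; origin at y = -136 mm in the jig's frame, its face towards the plate at y = -130 mm; top 53 mm above the table.
- flap (a joint): Angle of the sprung steel flap (0.32 kg): 0 = shut, flat over the channel; 2.2 = fully open, leaning back 36 degrees past upright on its stop. A weak spring and its weight shut it when let go below about 1.8; past that it falls back by itself to 2.2 and stays. Lifting it at the lip takes about 2 N.
- flap_hinge (a point): Mid-point of the flap's hinge axis, which runs along the jig's y on the far (+x) side of the channel, 48 mm above the table (jig frame: x 36, y 53 mm). Fixed.
- flap_lip (a point): Middle of the flap's free edge; moves with the flap. Sheet 3 mm thick, 158 mm wide along y; flat for 75 mm from the hinge (to the block's front face, underside 46 mm above the table when shut), then a 30 mm lip bent up 45 degrees juts 21 mm out in front, clear below to the table. When shut, a down-turned fence on the flap at the jig's y = -24 mm blocks the plate.
- clamp_plate: Loose dark steel plate, 46 (x) x 90 (y) x 12 mm, 0.25 to 0.5 kg, in the channel under the flap, axes along the jig's; origin at the centre of its underside. Its top is 2 mm below the channel's rim. Between its +y end and the closed end wall is an empty gap 40 to 55 mm long. When it rests against the end stop its origin is at y = -85 mm in the jig's frame.
- hex_nut: Bystander: large brass hex nut, 30 mm across flats, 16 mm high, lying on the jig's raised back deck. Origin at the middle of its underside.
- handrim_bolt: Bystander: chrome handrim bolt standing on its 18 mm head, 43 mm tall, on the jig's back deck. Origin at the middle of its underside.
- caster_tire: Bystander: blue rubber caster tire, ring 100 mm across, 28 mm high, lying flat. Origin at the middle of its underside.
- caster_wheel: Bystander: small caster wheel lying flat, 90 mm across, 34 mm high. Origin at the middle of its underside.
- grease_tin: Bystander: aluminium tin, 64 mm across, 60 mm high. Origin at the middle of its underside.
- lever_extension: Bystander: black plastic brake lever extension, a rod 125 mm long along its x axis, 20 mm thick. Origin at the middle of its underside.
- wrench: Bystander: steel wrench, 150 mm long along its x axis. Origin at the middle of its underside.

How it is judged:
On the way, in this order (a step that is already met when the one before it is completed fails the run):
1. the flap is swung past upright and stands open by itself (value of joint flap above 2 rad and contact force between the fingers and flap below 0.1 N), for 0.3 s.
2. the plate is slid along the channel up to the end stop (y of clamp_plate in the frame of brake_jig below -0.0825 m and z of clamp_plate in the frame of brake_jig between 0.028 and 0.036 m and horizontal distance between clamp_plate and end_stop below 0.054 m), for 0.2 s.
At the end, for the whole second after the job is handed in: The clamp plate lies flat on the channel's floor at the open end, within 2.5 mm of the end stop, at rest; the flap stays open (more than 1.9 rad) (all of step 2 and value of joint flap above 1.9 rad and linear speed of clamp_plate below 0.01 m/s); the robot touches nothing.
It fails at once if the plate is lifted out of the channel (more than 12 mm) (z of clamp_plate in the frame of brake_jig above 0.043 m).
It fails at once if the plate is rammed against the end stop (more than 20 N) (contact force between clamp_plate and end_stop above 20 N).
It fails at once if a bystander is displaced by more than 20 mm (distance of any of hex_nut, handrim_bolt, caster_tire, caster_wheel, grease_tin, lever_extension, wrench from where it was at the start of the episode above 0.02 m).
It also fails if it takes over 53 s, if anything falls off the work surface, if the arm or the gripper's body presses on something with over 40 N, if the wrist force passes 120 N, or if a joint passes its speed limit or range.

## Working session

There is one attempt and no reset: what is moved stays moved. The work goes in short steps, Python scripts to look and compute and a shell command to move; the robot and the scene stay as the last step left them, time stands still between calls to the robot, and variables do not carry over. Pictures are saved under pics/ and viewed, about 8 in all and at most 12, crops included, and the job is handed in when it is done.

```bash
mkdir -p pics
python3 - <<'E'
from workcell import manip
import cv2,numpy as np
for n in("top","side"):
    im=manip.camera(n); cv2.imwrite(f"pics/{n}0.png",im[:,:,::-1])
    i=manip.camera_info(n); print(n,np.round(i["mtx"],1).tolist(),np.round(i["xyz"],4),np.round(i["rotation"],4).tolist())
    for q in("brake_jig","end_stop","flap","clamp_plate","hex_nut","handrim_bolt"):
        print(q,[(np.round(d["bbox"]).tolist(),round(d["conf"],2)) for d in manip.recognise(n,q)[:2]])
o=manip.get_obs();print(o)
E
```

```text
top [[471.9, 0.0, 323.7], [0.0, 471.9, 242.4], [0.0, 0.0, 1.0]] [ 0.4889 -0.0558  0.8046] [-0.702, 0.7104, -0.0282, 0.0422]
brake_jig [([277.0, 164.0, 375.0, 358.0], 0.62)]
end_stop [([274.0, 327.0, 326.0, 344.0], 0.86)]
flap [([285.0, 164.0, 367.0, 275.0], 0.77), ([278.0, 326.0, 326.0, 345.0], 0.34)]
clamp_plate [([281.0, 163.0, 377.0, 356.0], 0.38)]
hex_nut [([345.0, 290.0, 365.0, 315.0], 0.61), ([278.0, 162.0, 374.0, 355.0], 0.54)]
handrim_bolt [([282.0, 169.0, 367.0, 274.0], 0.74), ([343.0, 329.0, 350.0, 336.0], 0.45)]
side [[437.1, 0.0, 315.7], [0.0, 437.1, 229.5], [0.0, 0.0, 1.0]] [ 0.3194 -0.4468  0.5957] [0.9094, -0.212, 0.0871, -0.3471]
brake_jig [([239.0, 200.0, 414.0, 320.0], 0.58), ([228.0, 182.0, 262.0, 233.0], 0.31)]
end_stop []
flap [([304.0, 195.0, 406.0, 264.0], 0.84)]
clamp_plate []
hex_nut [([280.0, 269.0, 305.0, 291.0], 0.6), ([305.0, 198.0, 408.0, 263.0], 0.45)]
handrim_bolt [([258.0, 267.0, 266.0, 290.0], 0.66)]
{'clock': 0.7, 'joint_pos': array([-1.28561331,  0.33215817, -0.06468621,  1.46008257,  0.02159657,
        1.34988321, -0.08847289]), 'joint_velocities': array([-0.00145862,  0.00183451,  0.00131018, -0.00028815,  0.00136385,
       -0.00111693, -0.00019328]), 'tau': array([-4.56037878e-04, -6.25087452e+01,  4.90351953e-02, -3.91793919e+01,
        1.64124527e-02,  1.74055534e-03,  2.32195157e-05]), 'position': array([0.1893404 , 0.59566442, 0.25037196]), 'ee_rot': array([1.53276796e-01, 9.88183291e-01, 8.17795721e-05, 1.56283786e-06]), 'ft_force': array([ 0.21122708, -0.78549827,  0.04140162]), 'torque': array([0.0046275 , 0.02841426, 0.01696908]), 'grip_width': 1.0005963086316854}
```

View pics/top0.png

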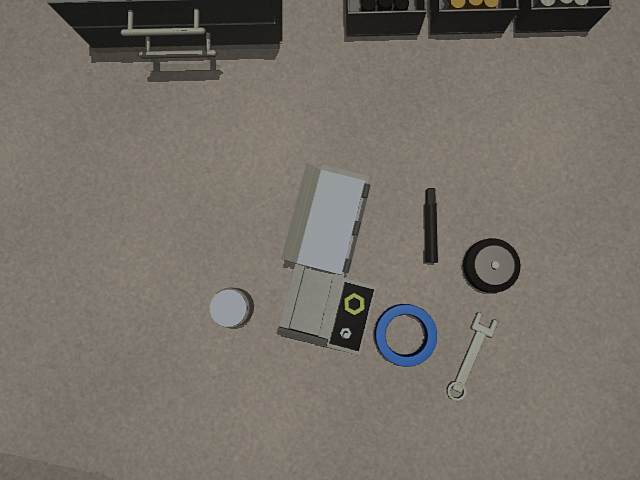

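View pics/side0.png

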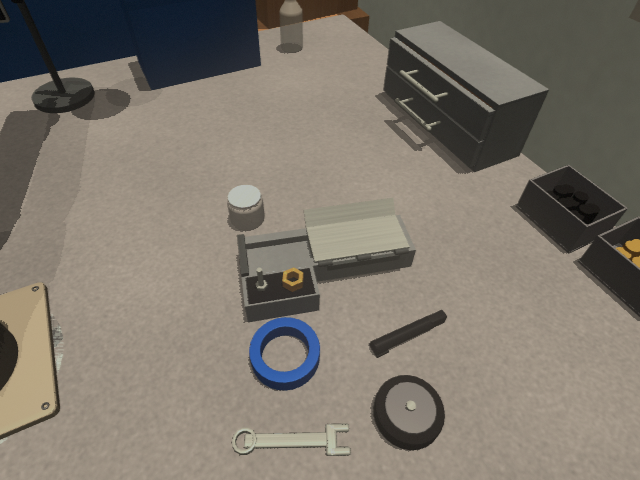

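Run:
```python
import cv2,numpy as np
a=cv2.imread("pics/top0.png")[155:365,265:390]; b=cv2.imread("pics/side0.png")[190:325,225:420]
a=cv2.resize(a,None,fx=2.8,fy=2.8,interpolation=2); b=cv2.resize(b,None,fx=2.3,fy=2.3,interpolation=2)
c=np.zeros((max(a.shape[0],b.shape[0]),a.shape[1]+b.shape[1],3),np.uint8); c[:a.shape[0],:a.shape[1]]=a; c[:b.shape[0],a.shape[1]:]=b
cv2.imwrite("pics/crop0.png",c);print(c.shape,a.shape)
```

```text
(588, 798, 3) (588, 350, 3)
```

View pics/crop0.png

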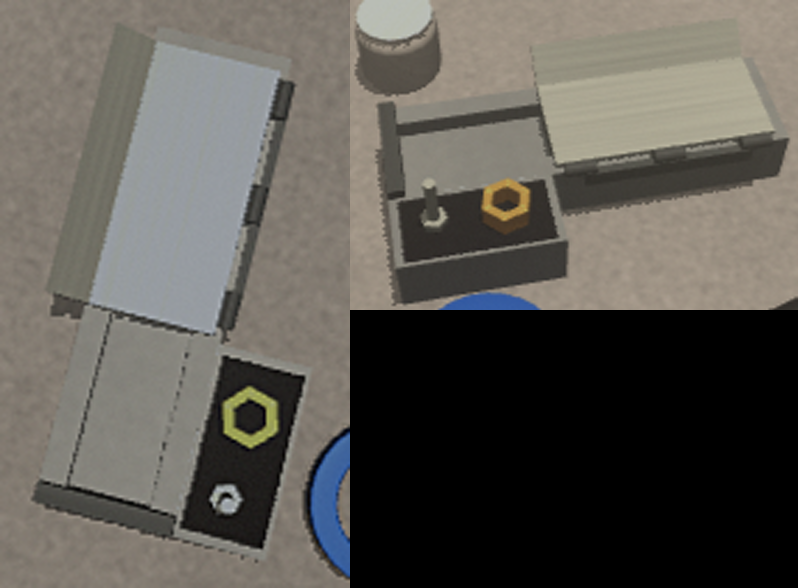

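```bash
cat > h.py <<'E'
import numpy as np,cv2
from scipy.spatial.transform import Rotation as R
from workcell import manip
def proj(n,P):
    i=manip.camera_info(n); r=np.array(i["rotation"]); r=(R.from_quat(r).as_matrix() if r.shape==(4,) else r)
    p=(np.atleast_2d(P)-i["xyz"])@r; p=p@np.array(i["mtx"]).T; return p[:,:2]/p[:,2:]
def j2w(j,P):
    P=np.atleast_2d(P); c,s=np.cos(j[2]),np.sin(j[2])
    return np.c_[j[0]+c*P[:,0]-s*P[:,1], j[1]+s*P[:,0]+c*P[:,1],P[:,2]]
E
python3 - <<'E'
from h import *
from scipy.optimize import least_squares
T=[((95,-30,45),(375.4,287.5)),((95,-142,45),(358.6,353.2)),((40,142,45),(369.6,176.4)),((-60,132,69),(307.1,163.6)),((-60,-26,69),(282.1,258.6)),((-39,132,48),(321,169.3)),((-39,-26,48),(297.1,263.2))]
S=[((95,-30,45),(319.3,294.3)),((95,-142,45),(245.9,310.4)),((-60,132,69),(393.7,197.8)),((-60,-26,69),(303.7,209.6))]
f=lambda j:np.r_[*[(proj(n,j2w(j,np.array([a for a,b in L])/1e3))-[b for a,b in L]) for n,L in(("top",T),("side",S))]]
r=least_squares(lambda j:f(j).ravel(),[.45,-.05,-1.7],loss="soft_l1");print(r.x.round(4),np.degrees(r.x[2]));print(f(r.x).round(1))
np.save("j.npy",r.x)
yaw=r.x[2];print("lip",j2w(r.x,[[-.06,.053,.069],[-.06,-.026,.069],[-.06,.132,.069],[.036,.053,.048],[0,-.085,.031],[0,.07,.03]]).round(4))
E
python3 -m jog '[{"offset":[0,0,0],"rotation":[0,0,0],"fingers":-1}]' 60
```

```text
[ 0.5469 -0.0413 -1.8354] -105.1633676056265
[[ 1.3 -1.1]
 [ 1.   2.2]
 [-0.3 -0.5]
 [ 0.9 -0.5]
 [ 0.2  0.3]
 [ 0.1  0.3]
 [-0.8 -0.2]
 [ 0.3 -0.4]
 [-1.4 -4.3]
 [-0.6 -0.2]
 [-0.1  0. ]]
lip [[ 0.6138  0.0027  0.069 ]
 [ 0.5375  0.0234  0.069 ]
 [ 0.69   -0.018   0.069 ]
 [ 0.5887 -0.09    0.048 ]
 [ 0.4649 -0.0191  0.031 ]
 [ 0.6145 -0.0597  0.03  ]]
clock: 0.82
position: [0.1893, 0.5956, 0.2503]
ee_rot: [0.153, 0.988, 0.0, -0.0]
ft_force: [0.7, 0.1, -0.5]
grip_width: 0.816
```

```bash
python3 -m jog '[{"offset":[0,0,0],"rotation":[0,0,-0.021],"fingers":-1},{"offset":[-0.27,-0.158,0],"rotation":[0,0,0],"fingers":-1},{"offset":[-0.27,-0.158,0],"rotation":[0,0,0],"fingers":-1},{"offset":[-0.27,-0.158,0],"rotation":[0,0,0],"fingers":-1},{"offset":[-0.27,-0.158,0],"rotation":[0,0,0],"fingers":-1},{"offset":[-0.27,-0.158,0],"rotation":[0,0,0],"fingers":-1},{"offset":[-0.27,-0.158,0],"rotation":[0,0,0],"fingers":-1},{"offset":[-0.27,-0.158,0],"rotation":[0,0,0],"fingers":-1}]'
python3 -m jog '[{"offset":[-0.27,-0.158,0],"rotation":[0,0,0],"fingers":-1},{"offset":[-0.27,-0.158,0],"rotation":[0,0,0],"fingers":-1},{"offset":[-0.27,-0.158,0],"rotation":[0,0,0],"fingers":-1},{"offset":[-0.27,-0.158,0],"rotation":[0.08,0,0],"fingers":-1},{"offset":[-0.27,0,0],"rotation":[0.08,0,0],"fingers":-1},{"offset":[-0.2,0,0],"rotation":[0.08,0,0],"fingers":-1},{"offset":[0,0,0],"rotation":[0.08,0,0],"fingers":-1},{"offset":[0,0,0],"rotation":[0.08,0,0],"fingers":-1}]'
cat >> h.py <<'E'
def st():
    j=np.load("j.npy");o=manip.get_obs();d=o["position"][:2]-j[:2];c,s=np.cos(j[2]),np.sin(j[2])
    M=R.from_quat(o["ee_rot"]).as_matrix(); J=np.array([[c,s,0],[-s,c,0],[0,0,1]]); A=J@M
    t=np.r_[c*d[0]+s*d[1],-s*d[0]+c*d[1],o["position"][2]]
    print("tcp_jig",(t*1e3).round(1),"tip",((t+.019*A[:,2])*1e3).round(1),"z",A[:,2].round(3),"x",A[:,0].round(3)); print("F_jig",(J@o["ft_force"]).round(1),"t",o["clock"],"q",o["joint_pos"].round(2))
E
python3 -c "from h import *;st()"
```

```text
clock: 1.82
position: [0.4203, 0.3599, 0.2505]
ee_rot: [0.132, 0.991, 0.0, 0.0]
ft_force: [0.8, 0.4, 0.1]
grip_width: -0.002
clock: 2.82
position: [0.619, 0.2089, 0.2504]
ee_rot: [0.122, 0.912, -0.388, -0.052]
ft_force: [1.0, -0.2, -0.5]
grip_width: 0.0
tcp_jig [-260.4    4.1  250.4] tip [-246.7    4.1  237.2] z [ 0.721 -0.    -0.693] x [-0.001 -1.    -0.001]
F_jig [-0.   1.  -0.5] t 2.825 q [-0.8   0.83  0.35  0.97  0.33  1.94  0.86]
```

```bash
python3 -m jog '[{"offset":[-0.16,0.09,0.1],"rotation":[0,0,0],"fingers":-1},{"offset":[-0.167,0,0.25],"rotation":[0,0,0],"fingers":-1},{"offset":[0,0,0.25],"rotation":[0,0,0],"fingers":-1},{"offset":[0,0,0.25],"rotation":[0,0,0],"fingers":-1},{"offset":[0,0,0.25],"rotation":[0,0,0],"fingers":-1},{"offset":[0,0,0.25],"rotation":[0,0,0],"fingers":-1},{"offset":[0,0,0.2],"rotation":[0,0,0],"fingers":-1},{"offset":[0,0,0],"rotation":[0,0,0],"fingers":-1}]'
python3 - <<'E'
from h import *
st()
a=manip.camera("top")[130:380,200:440,::-1];b=manip.camera("side")[130:330,200:460,::-1]
a=cv2.resize(a,None,fx=1.6,fy=1.6);b=cv2.resize(b,None,fx=1.6,fy=1.6)
c=np.zeros((400,800,3),np.uint8);c[:,:384]=a;c[:320,384:800]=b;cv2.imwrite("pics/c1.png",c)
E
```

```text
clock: 3.82
position: [0.6236, 0.042, 0.0777]
ee_rot: [0.123, 0.912, -0.387, -0.053]
ft_force: [0.2, 0.3, 0.9]
grip_width: -0.001
tcp_jig [-100.5   52.2   77.7] tip [-86.9  52.1  64.5] z [ 0.719 -0.004 -0.695] x [-0.003 -1.     0.002]
F_jig [-0.4  0.2  0.9] t 3.825 q [-0.66  0.83  0.36  1.36  0.36  1.5   0.83]
```

View pics/c1.png

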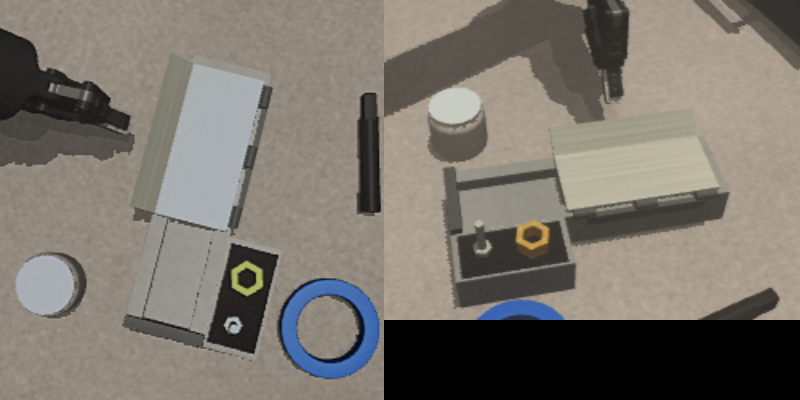

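```bash
python3 -m jog '[{"offset":[0,0,0.14],"rotation":[0,0,0],"fingers":-1},{"offset":[0,0,0.127],"rotation":[0,0,0],"fingers":-1},{"offset":[0,0,0],"rotation":[0,0,0],"fingers":-1}]'; python3 -c "from h import *;st()"
```

```text
clock: 4.3
position: [0.6167, 0.0154, 0.0504]
ee_rot: [0.122, 0.913, -0.386, -0.052]
ft_force: [0.2, -0.3, -0.4]
grip_width: -0.0
tcp_jig [-73.   52.5  50.4] tip [-59.3  52.5  37.2] z [ 0.718 -0.002 -0.696] x [-0.002 -1.     0.001]
F_jig [ 0.2  0.3 -0.4] t 4.3 q [-0.64  0.84  0.36  1.42  0.37  1.42  0.82]
```

```bash
python3 -m jog '[{"offset":[0,-0.078,-0.063],"rotation":[-0.07,0,0],"fingers":-1},{"offset":[0,-0.078,-0.063],"rotation":[-0.07,0,0],"fingers":-1},{"offset":[0,-0.078,-0.063],"rotation":[-0.07,0,0],"fingers":-1},{"offset":[0,0,0],"rotation":[0,0,0],"fingers":-1}]'
python3 - <<'E'
from h import *
st()
a=manip.camera("top")[130:380,200:440,::-1];b=manip.camera("side")[130:330,200:460,::-1]
a=cv2.resize(a,None,fx=1.6,fy=1.6);b=cv2.resize(b,None,fx=1.6,fy=1.6)
c=np.zeros((400,800,3),np.uint8);c[:,:384]=a;c[:320,384:800]=b;cv2.imwrite("pics/c2.png",c)
E
```

```text
clock: 4.8
position: [0.6163, 0.0045, 0.0983]
ee_rot: [0.132, 0.973, -0.185, -0.022]
ft_force: [1.4, 0.2, -1.3]
grip_width: -0.004
tcp_jig [-62.4  55.   98.3] tip [-55.4  55.1  80.6] z [ 0.367  0.004 -0.93 ] x [-0.005 -1.    -0.006]
F_jig [-0.6  1.3 -1.3] t 4.8 q [-0.47  0.55  0.29  1.57  0.19  1.22  1.01]
```

View pics/c2.png

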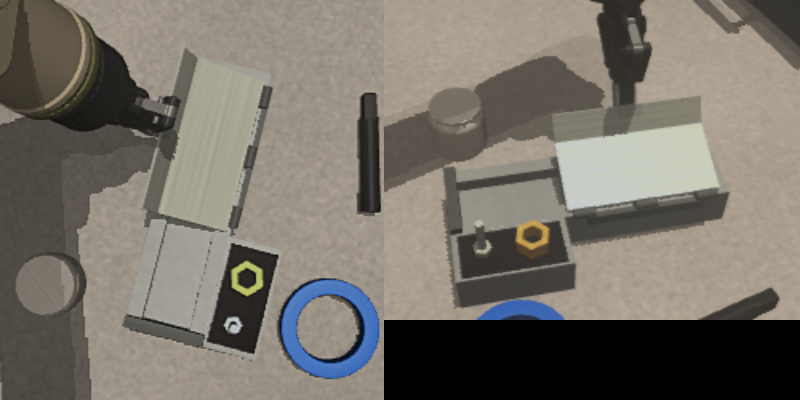

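```bash
python3 -m jog '[{"offset":[0,-0.078,-0.063],"rotation":[-0.07,0,0],"fingers":-1},{"offset":[0,-0.078,-0.063],"rotation":[-0.07,0,0],"fingers":-1},{"offset":[0,-0.078,-0.05],"rotation":[-0.05,0,0],"fingers":-1},{"offset":[0,-0.07,0],"rotation":[0,0,0],"fingers":-1},{"offset":[0,0,0],"rotation":[0,0,0],"fingers":-1}]'
python3 - <<'E'
from h import *
st()
a=manip.camera("top")[130:380,200:440,::-1];b=manip.camera("side")[130:330,200:460,::-1]
a=cv2.resize(a,None,fx=1.6,fy=1.6);b=cv2.resize(b,None,fx=1.6,fy=1.6)
c=np.zeros((400,800,3),np.uint8);c[:,:384]=a;c[:320,384:800]=b;cv2.imwrite("pics/c3.png",c)
E
```

```text
clock: 5.52
position: [0.6044, -0.0295, 0.1272]
ee_rot: [0.132, 0.991, -0.001, -0.001]
ft_force: [1.3, 1.1, 0.5]
grip_width: -0.004
tcp_jig [-26.4  52.4 127.2] tip [-26.4  52.4 108.2] z [ 0.001 -0.002 -1.   ] x [ 0.    -1.     0.002]
F_jig [-1.4  0.9  0.5] t 5.525 q [-0.21  0.39  0.23  1.67 -0.09  1.1   1.35]
```

View pics/c3.png

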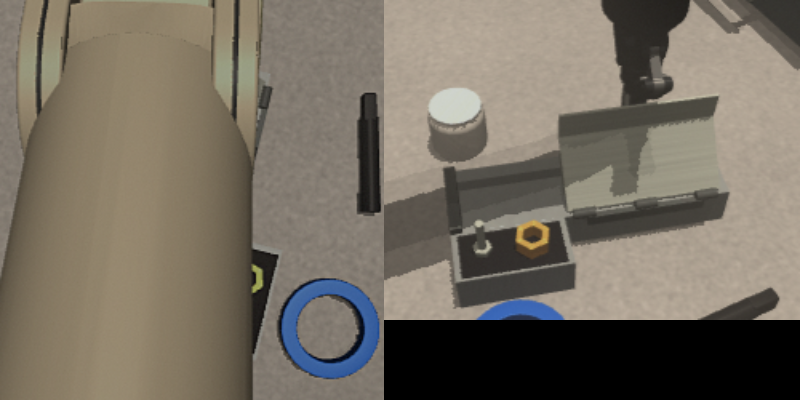

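```bash
python3 -m jog '[{"offset":[0,-0.07,0],"rotation":[0,0,0],"fingers":-1},{"offset":[0,-0.07,0],"rotation":[0,0,0],"fingers":-1},{"offset":[0,-0.07,0.015],"rotation":[0,0,0],"fingers":-1},{"offset":[0,-0.07,0.015],"rotation":[0,0,0],"fingers":-1},{"offset":[0,-0.07,0.015],"rotation":[0,0,0],"fingers":-1},{"offset":[0,-0.07,0.015],"rotation":[0,0,0],"fingers":-1},{"offset":[0,-0.06,0],"rotation":[0,0,0],"fingers":-1},{"offset":[0,-0.04,0],"rotation":[0,0,0],"fingers":-1}]'; python3 -m jog '[{"offset":[0,0,0],"rotation":[0,0,0],"fingers":-1},{"offset":[0,0.15,0],"rotation":[0,0,0],"fingers":-1},{"offset":[0,0.19,0],"rotation":[0,0,0],"fingers":-1},{"offset":[0,0,0],"rotation":[0,0,0],"fingers":-1},{"offset":[0,0,0],"rotation":[0,0,0],"fingers":-1}]';python3 - <<'E'
from h import *
st()
a=manip.camera("top")[130:380,200:440,::-1];b=manip.camera("side")[130:330,200:460,::-1]
a=cv2.resize(a,None,fx=1.6,fy=1.6);b=cv2.resize(b,None,fx=1.6,fy=1.6)
c=np.zeros((400,800,3),np.uint8);c[:,:384]=a;c[:320,384:800]=b;cv2.imwrite("pics/c4.png",c)
E
```

```text
clock: 6.62
position: [0.5838, -0.1065, 0.119]
ee_rot: [0.133, 0.991, -0.0, -0.0]
ft_force: [0.5, -0.2, -0.6]
grip_width: 0.0
clock: 7.25
position: [0.5974, -0.0568, 0.1191]
ee_rot: [0.132, 0.991, -0.0, 0.0]
ft_force: [-0.8, -0.4, 0.1]
grip_width: 0.002
tcp_jig [  1.7  52.7 119.1] tip [  1.7  52.7 100.1] z [ 0.  0. -1.] x [-0.001 -1.    -0.   ]
F_jig [ 0.6 -0.6  0.1] t 7.25 q [-0.17  0.38  0.24  1.69 -0.1   1.08  1.4 ]
```

View pics/c4.png

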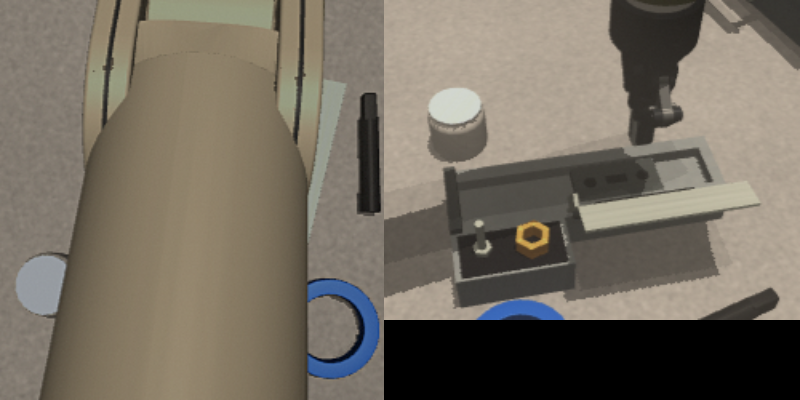

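```bash
python3 -m jog '[{"offset":[-0.19,0.01,0],"rotation":[0,0,0],"fingers":-1},{"offset":[-0.19,0,0],"rotation":[0,0,0],"fingers":-1},{"offset":[0,0,0.15],"rotation":[0,0,0],"fingers":-1},{"offset":[0,0,0.12],"rotation":[0,0,0],"fingers":-1},{"offset":[0,0,0],"rotation":[0,0,0],"fingers":-1}]'
python3 - <<'E'
from h import *
st()
im=manip.camera("side").copy();j=np.load("j.npy")
for y,c in((.075,(255,0,0)),(.09,(0,255,0)),(.13,(0,0,255)),(-.13,(0,0,255))):
    p=proj("side",j2w(j,[[-.023,y,.043 if abs(y)<.1 else .045],[.023,y,.043 if abs(y)<.1 else .045]]));cv2.line(im,*[tuple(int(round(v)) for v in q) for q in p],c,1)
cv2.imwrite("pics/c5.png",cv2.resize(im[150:310,220:430,::-1],None,fx=3.6,fy=3.6))
E
```

```text
clock: 7.98
position: [0.6514, -0.0701, 0.0768]
ee_rot: [0.133, 0.991, -0.0, -0.002]
ft_force: [-0.5, 0.1, 0.6]
grip_width: 0.001
tcp_jig [  0.5 108.4  76.8] tip [  0.5 108.3  57.8] z [ 0.001 -0.003 -1.   ] x [-0.002 -1.     0.003]
F_jig [ 0.  -0.5  0.6] t 7.975 q [-0.14  0.54  0.23  1.56 -0.14  1.05  1.44]
```

View pics/c5.png

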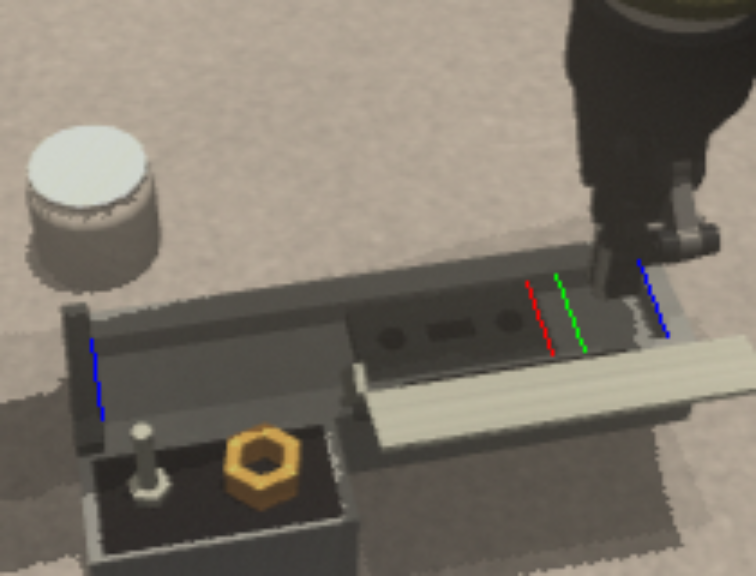

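```bash
python3 -m jog '[{"offset":[0,0,0.07],"rotation":[0,0,0],"fingers":-1},{"offset":[0,0,0.05],"rotation":[0,0,0],"fingers":-1},{"offset":[0,0,0.03],"rotation":[0,0,0],"fingers":-1},{"offset":[0,0,0],"rotation":[0,0,0],"fingers":-1}]'; python3 -c "from h import *;st()"; python3 -m jog '[{"offset":[0.06,0,0],"rotation":[0,0,0],"fingers":-1},{"offset":[0.05,0,0],"rotation":[0,0,0],"fingers":-1},{"offset":[0.04,0,0],"rotation":[0,0,0],"fingers":-1},{"offset":[0.03,0,0],"rotation":[0,0,0],"fingers":-1},{"offset":[0.03,0,0],"rotation":[0,0,0],"fingers":-1},{"offset":[0.03,0,0],"rotation":[0,0,0],"fingers":-1},{"offset":[0.03,0,0],"rotation":[0,0,0],"fingers":-1}]'; python3 -c "from h import *;st()"
```

```text
clock: 8.52
position: [0.6526, -0.0699, 0.0557]
ee_rot: [0.132, 0.991, -0.0, -0.0]
ft_force: [0.4, 0.3, -0.4]
grip_width: -0.002
tcp_jig [-1.000e-01  1.095e+02  5.570e+01] tip [-1.000e-01  1.095e+02  3.670e+01] z [ 0.    -0.001 -1.   ] x [-0.001 -1.     0.001]
F_jig [-0.4  0.3 -0.4] t 8.525 q [-0.13  0.57  0.23  1.58 -0.14  1.01  1.44]
clock: 9.4
position: [0.6138, -0.0593, 0.0563]
ee_rot: [0.133, 0.991, 0.0, 0.0]
ft_force: [2.4, -1.1, 0.7]
grip_width: 0.001
tcp_jig [-0.2 69.3 56.3] tip [-0.2 69.3 37.3] z [-0.     0.001 -1.   ] x [-0.001 -1.    -0.001]
F_jig [0.5 2.6 0.7] t 9.4 q [-0.16  0.49  0.23  1.69 -0.13  0.97  1.42]
```

```bash
python3 -m jog '[{"offset":[0.04,0,0.01],"rotation":[0,0,0],"fingers":-1},{"offset":[0.04,0,0],"rotation":[0,0,0],"fingers":-1},{"offset":[0.04,0,0],"rotation":[0,0,0],"fingers":-1},{"offset":[0.04,0,0],"rotation":[0,0,0],"fingers":-1},{"offset":[0.04,0,0],"rotation":[0,0,0],"fingers":-1},{"offset":[0.04,0,0],"rotation":[0,0,0],"fingers":-1},{"offset":[0.04,0,0],"rotation":[0,0,0],"fingers":-1},{"offset":[0.04,0,0],"rotation":[0,0,0],"fingers":-1}]'; python3 -m jog '[{"offset":[0.04,0,0],"rotation":[0,0,0],"fingers":-1},{"offset":[0.04,0,0],"rotation":[0,0,0],"fingers":-1},{"offset":[0.04,0,0],"rotation":[0,0,0],"fingers":-1},{"offset":[0.04,0,0],"rotation":[0,0,0],"fingers":-1},{"offset":[0.03,0,0],"rotation":[0,0,0],"fingers":-1},{"offset":[0.02,0,0],"rotation":[0,0,0],"fingers":-1},{"offset":[0,0,0],"rotation":[0,0,0],"fingers":-1}]'
python3 - <<'E'
from h import *
st()
im=manip.camera("side").copy();j=np.load("j.npy")
for y,c in((-.13,(255,0,0)),(-.12,(0,255,0)),(-.11,(0,0,255))):
    p=proj("side",j2w(j,[[-.023,y,.043],[.023,y,.043]]));cv2.line(im,*[tuple(int(round(v)) for v in q) for q in p],c,1)
cv2.imwrite("pics/c6.png",cv2.resize(im[150:310,220:430,::-1],None,fx=3.6,fy=3.6))
E
```

```text
clock: 10.4
position: [0.568, -0.0467, 0.0552]
ee_rot: [0.133, 0.991, 0.0, 0.001]
ft_force: [5.3, -0.7, 5.1]
grip_width: -0.001
clock: 11.28
position: [0.5371, -0.0383, 0.0548]
ee_rot: [0.132, 0.991, 0.0, 0.0]
ft_force: [4.3, -1.3, 2.8]
grip_width: -0.002
tcp_jig [ -0.3 -10.3  54.8] tip [ -0.3 -10.3  35.8] z [-0.  0. -1.] x [-0.001 -1.    -0.   ]
F_jig [0.1 4.5 2.8] t 11.275 q [-0.21  0.34  0.22  1.9  -0.1   0.9   1.37]
```

View pics/c6.png

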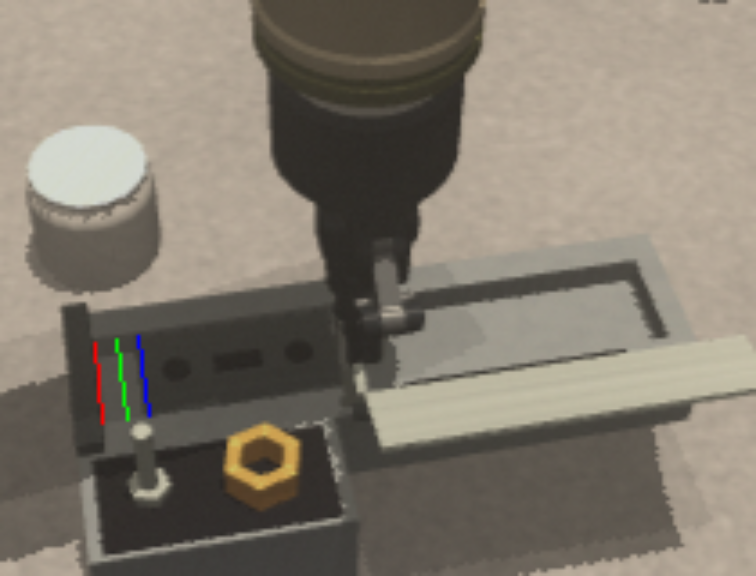

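```bash
python3 -m jog '[{"offset":[0.02,0,0],"rotation":[0,0,0],"fingers":-1},{"offset":[0.02,0,0],"rotation":[0,0,0],"fingers":-1},{"offset":[0.02,0,0],"rotation":[0,0,0],"fingers":-1},{"offset":[0.02,0,0],"rotation":[0,0,0],"fingers":-1},{"offset":[0.01,0,0],"rotation":[0,0,0],"fingers":-1},{"offset":[0.007,0,0],"rotation":[0,0,0],"fingers":-1},{"offset":[0,0,0],"rotation":[0,0,0],"fingers":-1}]'; python3 -c "from h import *;st()"
for i in 1; do python3 -m jog '[{"offset":[0.004,0,0],"rotation":[0,0,0],"fingers":-1},{"offset":[0.004,0,0],"rotation":[0,0,0],"fingers":-1}]' >/dev/null; python3 -c "from h import *;st()"; done
```

```text
clock: 12.2
position: [0.523, -0.0346, 0.0545]
ee_rot: [0.133, 0.991, 0.0, -0.0]
ft_force: [4.5, -1.1, 3.9]
grip_width: -0.003
tcp_jig [ -0.3 -24.8  54.5] tip [ -0.3 -24.8  35.5] z [-0. -0. -1.] x [-0.001 -1.     0.   ]
F_jig [-0.1  4.6  3.9] t 12.2 q [-0.22  0.32  0.22  1.94 -0.09  0.89  1.36]
tcp_jig [ -0.3 -26.   54.6] tip [ -0.3 -26.   35.6] z [-0.  0. -1.] x [-0.001 -1.    -0.   ]
F_jig [0.1 5.  4.2] t 12.45 q [-0.22  0.32  0.22  1.94 -0.09  0.89  1.36]
```

Creeping in 0.5 mm steps, checking the force after each.

```bash
python3 -m jog '[{"offset":[0.003,0,0],"rotation":[0,0,0],"fingers":-1}]' | grep -E "ft_force|position"; python3 -m jog '[{"offset":[0.003,0,0],"rotation":[0,0,0],"fingers":-1}]' | grep -E "ft_force|position"; python3 -m jog '[{"offset":[0.003,0,0],"rotation":[0,0,0],"fingers":-1}]' | grep -E "ft_force|position"; python3 -c "from h import *;st()"
```

```text
position: [0.5214, -0.0341, 0.0545]
ft_force: [5.1, -1.2, 4.2]
position: [0.521, -0.034, 0.0545]
ft_force: [5.4, -0.9, 4.7]
position: [0.5205, -0.0339, 0.0546]
ft_force: [4.4, -0.8, 3.0]
tcp_jig [ -0.3 -27.4  54.6] tip [ -0.3 -27.4  35.6] z [-0.  0. -1.] x [-0.001 -1.    -0.   ]
F_jig [-0.4  4.5  3. ] t 12.825 q [-0.22  0.31  0.22  1.95 -0.09  0.89  1.35]
```

```bash
python3 -m jog '[{"offset":[0.003,0,0],"rotation":[0,0,0],"fingers":-1}]' | grep -E "ft_force|position"; python3 -m jog '[{"offset":[0.003,0,0],"rotation":[0,0,0],"fingers":-1}]' | grep -E "ft_force|position"; python3 -c "from h import *;st()"
```

```text
position: [0.5201, -0.0338, 0.0545]
ft_force: [4.3, -0.9, 4.9]
position: [0.5197, -0.0337, 0.0545]
ft_force: [4.3, -1.4, 4.2]
tcp_jig [ -0.3 -28.3  54.5] tip [ -0.3 -28.3  35.5] z [-0. -0. -1.] x [-0.001 -1.     0.   ]
F_jig [0.2 4.5 4.2] t 13.075 q [-0.22  0.31  0.22  1.95 -0.09  0.89  1.35]
```

```bash
cat > g.py <<'E'
import sys,numpy as np
from workcell import manip
o=manip.get_obs();F=o["ft_force"][:2]@[.965,-.262];print(o["position"].round(4),F.round(1));sys.exit(F>7.5)
E
python3 -m jog '[{"offset":[0.003,0,0],"rotation":[0,0,0],"fingers":-1}]' >/dev/null; python3 g.py && python3 -m jog '[{"offset":[0.003,0,0],"rotation":[0,0,0],"fingers":-1}]' >/dev/null && python3 g.py && python3 -m jog '[{"offset":[0.003,0,0],"rotation":[0,0,0],"fingers":-1}]' >/dev/null && python3 g.py && python3 -m jog '[{"offset":[0.003,0,0],"rotation":[0,0,0],"fingers":-1}]' >/dev/null && python3 g.py && python3 -m jog '[{"offset":[0.003,0,0],"rotation":[0,0,0],"fingers":-1}]' >/dev/null && python3 g.py && python3 -m jog '[{"offset":[0.003,0,0],"rotation":[0,0,0],"fingers":-1}]' >/dev/null && python3 g.py
```

```text
[ 0.5192 -0.0335  0.0545] 5.6False
```

```bash
sed -i 's/sys.exit(F>7.5)/sys.exit(int(F>7.5))/' g.py
python3 -m jog '[{"offset":[0.003,0,0],"rotation":[0,0,0],"fingers":-1}]' >/dev/null; python3 g.py && python3 -m jog '[{"offset":[0.003,0,0],"rotation":[0,0,0],"fingers":-1}]' >/dev/null && python3 g.py && python3 -m jog '[{"offset":[0.003,0,0],"rotation":[0,0,0],"fingers":-1}]' >/dev/null && python3 g.py && python3 -m jog '[{"offset":[0.003,0,0],"rotation":[0,0,0],"fingers":-1}]' >/dev/null && python3 g.py && python3 -m jog '[{"offset":[0.003,0,0],"rotation":[0,0,0],"fingers":-1}]' >/dev/null && python3 g.py && python3 -m jog '[{"offset":[0.003,0,0],"rotation":[0,0,0],"fingers":-1}]' >/dev/null && python3 g.py
```

```text
[ 0.5191 -0.0335  0.0546] 8.1
```

```bash
python3 -m jog '[{"offset":[0.0015,0,0],"rotation":[0,0,0],"fingers":-1}]' >/dev/null; python3 g.py
python3 - <<'E'
from h import *
st()
im=manip.camera("side")
cv2.imwrite("pics/c7.png",cv2.resize(im[150:310,220:430,::-1],None,fx=3.6,fy=3.6))
E
```

```text
[ 0.5191 -0.0335  0.0546] 7.5
tcp_jig [ -0.3 -28.9  54.6] tip [ -0.3 -28.9  35.6] z [-0.     0.001 -1.   ] x [-0.001 -1.    -0.001]
F_jig [-0.8  7.5  0.8] t 13.45 q [-0.22  0.31  0.22  1.95 -0.09  0.89  1.35]
```

View pics/c7.png

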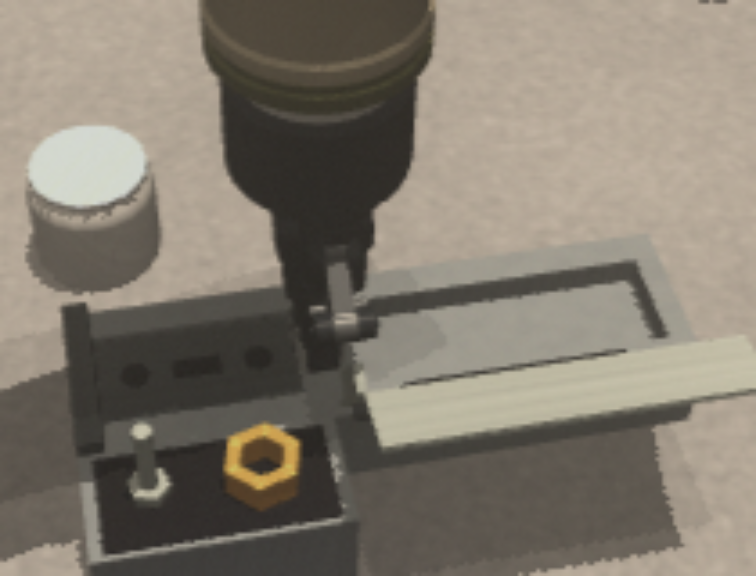

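The plate's dark front edge is up against the stop at about (95, 380), and the tool stopped advancing at jig y = -28.9, close to the -29 I expected. I'll hold briefly, back off and rise.

```bash
python3 -m jog '[{"offset":[0,0,0],"rotation":[0,0,0],"fingers":-1},{"offset":[0,0,0],"rotation":[0,0,0],"fingers":-1},{"offset":[-0.02,0,0],"rotation":[0,0,0],"fingers":-1},{"offset":[-0.08,0,0],"rotation":[0,0,0],"fingers":-1},{"offset":[0,0,-0.15],"rotation":[0,0,0],"fingers":-1},{"offset":[0,0,-0.25],"rotation":[0,0,0],"fingers":-1},{"offset":[0,0,-0.3],"rotation":[0,0,0],"fingers":-1},{"offset":[0,0.3,-0.3],"rotation":[0,0,0],"fingers":-1}]'; python3 -m jog '[{"offset":[0,0.3,0],"rotation":[0,0,0],"fingers":-1},{"offset":[0,0.3,0],"rotation":[0,0,0],"fingers":-1},{"offset":[0,0.3,0],"rotation":[0,0,0],"fingers":-1},{"offset":[0,0,0],"rotation":[0,0,0],"fingers":-1},{"offset":[0,0,0],"rotation":[0,0,0],"fingers":-1}]'
python3 - <<'E'
from h import *
st()
im=manip.camera("side");j=np.load("j.npy")
print(proj("side",j2w(j,[[0,-.13,.043],[0,-.04,.043]])))
cv2.imwrite("pics/c8.png",cv2.resize(im[150:350,215:430,::-1],None,fx=3,fy=3))
E
```

```text
clock: 14.5
position: [0.5442, 0.0022, 0.2048]
ee_rot: [0.136, 0.991, -0.001, -0.001]
ft_force: [2.0, 1.0, -0.1]
grip_width: -0.0
clock: 15.12
position: [0.58, 0.1347, 0.2031]
ee_rot: [0.133, 0.991, -0.001, -0.001]
ft_force: [0.6, -0.4, 1.0]
grip_width: 0.001
tcp_jig [-178.6  -14.1  203.1] tip [-178.5  -14.2  184.1] z [ 0.001 -0.001 -1.   ] x [-0.002 -1.     0.001]
F_jig [0.2 0.7 1. ] t 15.125 q [-0.42  0.3   0.14  1.61 -0.04  1.24  1.03]
[[246.82045354 255.66132958]
 [301.88929389 247.58339182]]
```

View pics/c8.png

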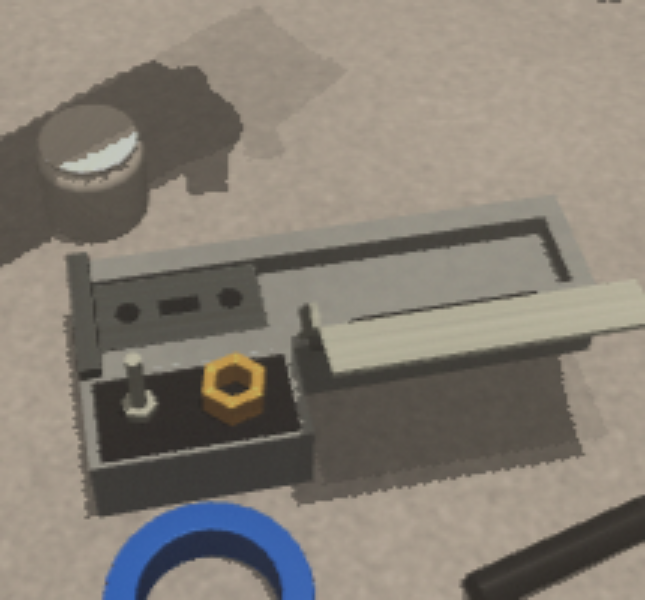

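```bash
python3 -c "
from workcell import manip
print(manip.hand_in())"
```

```text
the job is handed in; nothing more can be done
None
```

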